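# Ready the clamp arm of a spirit filter

### The job

Take the tall steel sleeve out of the small-parts bin and slip it over the stud of the filter stand until it sits on the base plate, and let go of it. Then pick up the cast clamp arm by its balance point and hold it level and still over the stand, with its bore straight above the stud and its foot above the middle of the filter lid, the underside about 4 cm clear above the top of the stud. Finish while holding it there, and leave everything else where it is.

Things in the scene. Friction and masses are not known exactly. Their poses are not given: they have to be found in the camera images.
- sleeve_center (a point): Centre (half-way up) of the tall plain steel sleeve, a tube 44 mm tall, 32 mm outside and 20 mm inside diameter, about 100 g. It stands upright in one of the four compartments of the bin; it is the tallest part there. z axis along the tube.
- bin: Shallow grey plastic small-parts bin, fixed, 200 x 200 mm, 24 mm tall, 4 mm walls and floor, divided into 2 x 2 compartments of 94 mm, one part in each; origin at the centre of its underside on the table; x and y axes along its walls.
- stud_seat (a point): Where the sleeve belongs: foot of the upright stud, on top of the filter stand's base plate, 10 mm above the table. The fixed stand is a grey plate 290 x 110 x 10 mm; on its long centre line stand a plain steel stud (14 mm diameter, 70 mm tall) and, 190 mm from it, a round steel filter pot (98 mm diameter). x axis: level, from stud to pot; z up.
- stud_top (a point): Middle of the stud's top, 80 mm above the table; same axes as stud_seat.
- lid_centre (a point): Middle of the flat top of the filter pot's lid, 54 mm above the table, 190 mm from the stud along the stand's x axis.
- clamp_balance (a point): Balance point (centre of mass lengthwise) of the cast aluminium clamp arm: in the middle of its bar, 50 mm from the bore axis towards the foot, 26 mm above the arm's underside. The bar is straight, 16 mm wide and 16 mm tall, its top 34 mm above the arm's underside. The arm weighs 0.3 to 0.6 kg. x axis: along the bar from hub to foot; z up when level.
- clamp_bore (a point): Centre of the 22 mm through-bore's lower mouth, at the underside of the arm's heavy round hub (48 mm diameter, 34 mm tall). The arm starts lying on the table on hub and foot. Same axes as clamp_balance.
- clamp_foot (a point): Middle of the underside of the arm's round foot (22 mm diameter, 34 mm tall), 190 mm from clamp_bore along the arm's x axis, level with it; same axes.
- collar: Bystander in the bin: short steel ring, 32 mm diameter, 14 mm tall; origin at its underside.
- bolt: Bystander in the bin: steel bolt standing on its 26 mm head, 35 mm tall; origin at its underside.
- bung: Bystander in the bin: tapered cork bung, 34 mm diameter at the top, 32 mm tall; origin at its underside.
- bottle: Bystander: clear glass bottle, 64 mm diameter, 170 mm tall, standing beyond the bin and stand; origin at its underside.
- jar: Bystander: amber glass jar, 72 mm diameter, 85 mm tall, standing beyond the stand; origin at its underside.
- spanner: Bystander: steel spanner 190 mm long lying on the robot's side of the stand and clamp arm; origin under its middle.
- brush: Bystander: wooden brush 170 mm long lying beyond the clamp arm; origin under its middle.

How it is judged (in metres and radians):
On the way, in this order (a step that is already met when the one before it is completed fails the run):
1. the sleeve stands on the base plate around the stud, let go (horizontal distance between sleeve_center and stud_seat below 0.006 m and z of sleeve_center in the frame of stud_seat below 0.026 m and angle between sleeve_center's own z axis and vertical below 0.12 rad and contact force between the fingers and sleeve below 0.2 N), for 0.2 s.
2. the clamp arm is lifted clear of the table, gripped within 18 mm of its balance point along the bar (height (world z) of each of clamp_bore, clamp_foot above 0.03 m and contact force between the fingers and clamp above 2 N and x of the grasp point in the frame of clamp_balance between -0.018 and 0.018 m), for 0.2 s.
At the end, for the whole second after the job is handed in: Sleeve upright on the plate round the stud, within 6 mm. Only the gripper holds the arm, within 18 mm of its balance point, still, level to 0.1 rad; bore within 12 mm of the stud axis, foot within 20 mm of the lid middle, hub underside 15 to 70 mm above the stud; stand and sleeve untouched (horizontal distance between sleeve_center and stud_seat below 0.006 m and z of sleeve_center in the frame of stud_seat below 0.026 m and angle between sleeve_center's own z axis and vertical below 0.12 rad and contact force between the fingers and clamp above 2 N and contact force between clamp and stand below 0.1 N and contact force between clamp and sleeve below 0.1 N and x of the grasp point in the frame of clamp_balance between -0.018 and 0.018 m and angle between clamp_balance's own z axis and vertical below 0.1 rad and horizontal distance between clamp_bore and stud_top below 0.012 m and horizontal distance between clamp_foot and lid_centre below 0.02 m and z of clamp_bore in the frame of stud_top between 0.015 and 0.07 m and linear speed of clamp below 0.02 m/s and angular speed of clamp below 0.15 rad/s); the arm keeps its last pose, push and grip.
It fails at once if a bystander is moved by more than 30 mm (distance of any of collar, bolt, bung, bottle, jar, spanner, brush from where it was at the start of the episode above 0.03 m).
It also fails if it takes over 69 s, if anything falls off the work surface, if the arm or the gripper's body presses on something with over 40 N, if the wrist force passes 120 N, or if a joint passes its speed limit or range.

### The arm

A 7-joint arm with a two-finger parallel gripper is mounted at the origin on the work surface. World frame = base frame: x ahead of the robot, y to its left, z up, the work surface at z = 0. Lengths are in mm, angles in rad, forces in N, time in s.
With the tool pointing down it reaches from about 400 to 750 mm from the base axis. Payload 19.5 kg.
Tool frame: the origin (TCP) lies at the very end of the fingers, on their centre line; the grasp point (between the pads) lies 19 mm behind it; z points along the fingers, y is the direction in which the jaws open and shut (so a half turn about z gives the same grasp; the last joint's range is limited). The gripper opens to 85 mm and grips with 20 to 120 N. Pads are 22 mm wide; open, the fingers measure 114 mm over their backs; the gripper's body (76 mm by 85 mm) begins 54 mm behind the grasp point. The pads swing forward as they close: fully open they stand 13 mm farther back than shut.
Start: joints at [-1.332, 0.707, -0.028, 1.485, 0.022, 0.951, -0.075], TCP at [159.335, 552.456, 231.268] pointing down, gripper open.
Joint ranges: [-2.71, 2.71], [-0.32, 2.16], [-1.57, 1.52], [0, 2.45], [-1.46, 4.6], [0, 2.02], [-2.83, 2.83]. Speed limits (rad/s): [1.89, 1.89, 2.57, 2.57, 3.01, 3.01, 3.01].

### API

Orientations are given as a unit quaternion [w, x, y, z].
In Python, from plant import bot gives the robot as it stands.
- The arm moves only by the shell command python3 -m jog 'ROWS' [OPENING] [FORCE]. ROWS is JSON, a list of rows, each an object with "offset": the shift along the tool's x, y, z in m, a list of three; "roll": the turn about the tool's z in rad. A call has 1 to 5 rows; each row is the pose to reach, as a shift and turn from the pose commanded when the call began, along the tool's axes at that moment; what a row does not reach only later rows make up. A row lasts 1/10 s, in which the tool goes at most 50 mm and 8.59 degrees, less where a joint would pass 70% of its speed; a pose out of reach is approached as far as the arm can. A call with a gripper value outside its range is refused whole. OPENING is the opening, from -1 (shut) to 1 (fully open), so that 0 is half open, set as the call begins (- or left out, the last holds). The fingers move at their own pace and stop on an object; FORCE is the grip in N (left out, the last holds). Time passes only in rows, so rows that repeat a pose let the fingers close. It gives the time, the measured TCP pose, the force and the opening at its end, in the units of the state.
- bot.get_obs(): the state, without advancing time (a new reading comes with each control period).
- bot.snapshot(name): name is "scene" or "top" or "wrist"; returns a dict with "pixels" (384x512x3 uint8, red, green, blue), "vfov" (degrees; the focal length in pixels is half the picture's height over the tangent of half this angle, whatever the lens; pixels are square), "cx", "cy" (the principal point, pixels), "distortion" ([k1, k2, p1, p2, k3] as OpenCV has them; the pictures are not rectified), "rvec" (rotation vector, rad) and "tvec" (3), from world to camera coordinates, as OpenCV has them. Camera axes: x right, y down, z forward; pixel columns grow to the right and rows downward; lengths in mm; the calibration is good to about 2 mm. A picture is of the moment at which its call begins. There is no depth.
- bot.sign_off(): hands the job in, once; it reports no verdict.
The state is a dict: "time_s": time; "joints": joint angles; "qd": joint speeds; "joint_efforts": joint torques, N m; "eef_pos": TCP position; "tcp_rot": TCP orientation; "ft_force": force on the tool from outside, world axes, zero at the start; "wrist_torque": the same for the moment, N m; "grip_width": opening from 0.0 (shut) to 1.0 (fully open).
Only numpy, scipy, OpenCV 4.12 (cv2) and the standard library are available. Lean on these libraries where they do the work, as an engineer would, in place of code of your own. Each camera call takes 0.05 s, during which the arm holds its last target.

## Working session

There is one attempt and no reset: what is moved stays moved. The work goes in short steps, Python scripts to look and compute and a shell command to move; the robot and the scene stay as the last step left them, time stands still between calls to the robot, and variables do not carry over. Pictures are saved under pics/ and viewed, and the job is handed in when it is done.

```bash
ls; mkdir -p pics; python3 - <<'E'
from plant import bot
import cv2
o=bot.get_obs()
print({k:o[k] for k in o})
for n in ["scene","top","wrist"]:
    s=bot.snapshot(n)
    cv2.imwrite(f"pics/{n}0.png",s["pixels"][:,:,::-1])
    print(n,{k:v for k,v in s.items() if k!="pixels"})
E
```

```text
pics
{'time_s': 0.0, 'joints': array([-1.33169712,  0.70713174, -0.02761507,  1.48496627,  0.02200751,
        0.95094051, -0.07547942]), 'qd': array([-0.00050017,  0.0009884 , -0.00030387, -0.00254081, -0.00188816,
       -0.00055274,  0.00086029]), 'joint_efforts': array([-1.34784430e-03, -8.83214951e+01,  1.23436388e+00, -2.36175942e+01,
        1.68652728e-02,  6.37587800e-03,  9.94688747e-06]), 'eef_pos': array([159.27669863, 552.22383199, 230.81869882]), 'tcp_rot': array([-5.74062420e-05,  1.39927388e-01,  9.90161603e-01, -5.68673670e-04]), 'ft_force': array([-0.13184152, -0.54656656,  0.12314524]), 'wrist_torque': array([-0.00505813,  0.05599323, -0.03530808]), 'grip_width': 0.9950273792225733}
scene {'vfov': 56.01968423170319, 'cx': 254.67043639075376, 'cy': 193.93554692250905, 'distortion': array([-0.055471,  0.      ,  0.      ,  0.      ,  0.      ]), 'rvec': array([ 1.0344869 ,  2.60297146, -0.85035825]), 'tvec': array([ 438.15506157, -254.91533088, 1241.78850593])}
top {'vfov': 48.04149404248276, 'cx': 261.11734418459866, 'cy': 195.985129164298, 'distortion': array([-0.00188444,  0.        ,  0.        ,  0.        ,  0.        ]), 'rvec': array([ 2.18112056, -2.17763576,  0.06729178]), 'tvec': array([ -38.32212667,  554.09965245, 1455.12532833])}
wrist {'vfov': 69.69252903372004, 'cx': 252.4569267691546, 'cy': 191.3519759417364, 'distortion': array([-0.02317035,  0.        ,  0.        ,  0.        ,  0.        ]), 'rvec': array([-2.30928918, -1.73477851, -0.26180499]), 'tvec': array([-574.98055365,  -37.69022304,  381.02941872])}
```

View pics/scene0.png

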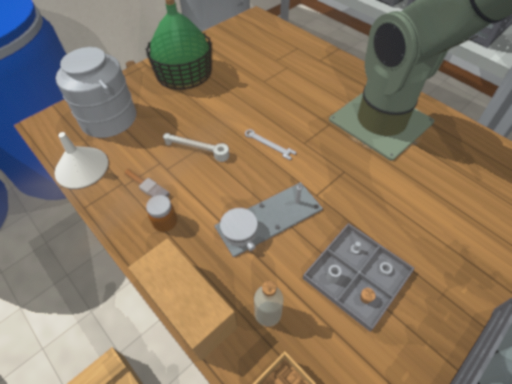

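View pics/top0.png

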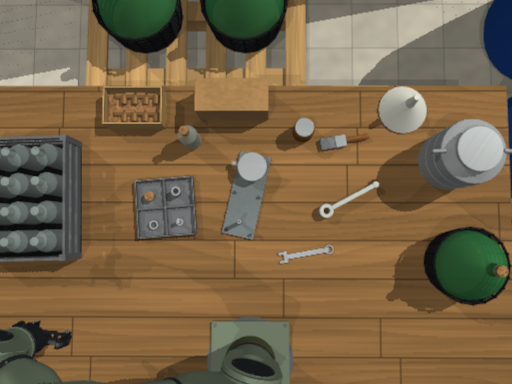

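View pics/wrist0.png

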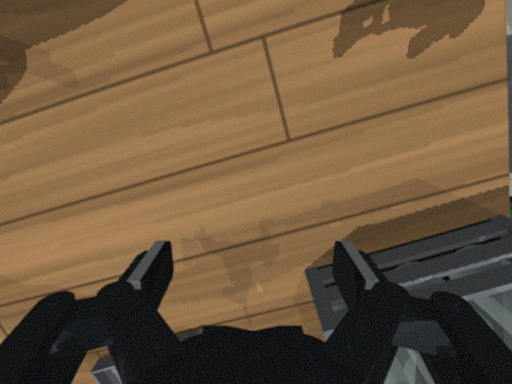

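```bash
cat > h.py <<'E'
import numpy as np, cv2
def K(s):
    H,W=s["pixels"].shape[:2]; f=H/2/np.tan(np.radians(s["vfov"])/2)
    return np.array([[f,0,s["cx"]],[0,f,s["cy"]],[0,0,1.]])
def proj(s,P):
    return cv2.projectPoints(np.array(P,float).reshape(-1,1,3),np.array(s["rvec"]),np.array(s["tvec"]),K(s),np.array(s["distortion"]))[0].reshape(-1,2)
def unproj(s,uv,z):
    uv=np.array(uv,float).reshape(-1,1,2)
    n=cv2.undistortPoints(uv,K(s),np.array(s["distortion"])).reshape(-1,2)
    R=cv2.Rodrigues(np.array(s["rvec"]))[0]; C=-R.T@np.array(s["tvec"])
    d=np.c_[n,np.ones(len(n))]@R
    z=np.broadcast_to(z,len(n))
    return C+d*((z-C[2])/d[:,2])[:,None]
def crop(s,x0,y0,x1,y1,k,name):
    im=s["pixels"][y0:y1,x0:x1,::-1]
    cv2.imwrite(name,cv2.resize(im,None,fx=k,fy=k,interpolation=cv2.INTER_CUBIC))
E
python3 - <<'E'
from plant import bot
from h import *
import pickle
d={n:bot.snapshot(n) for n in ["scene","top"]}
pickle.dump(d,open("s0.pkl","wb"))
crop(d["top"],120,140,280,250,5,"pics/t1.png")
crop(d["top"],240,100,400,220,5,"pics/t2.png")
crop(d["scene"],200,170,420,330,3.6,"pics/s1.png")
crop(d["scene"],110,110,330,270,3.6,"pics/s2.png")
E
```

```text
(no output)
```

View pics/t1.png

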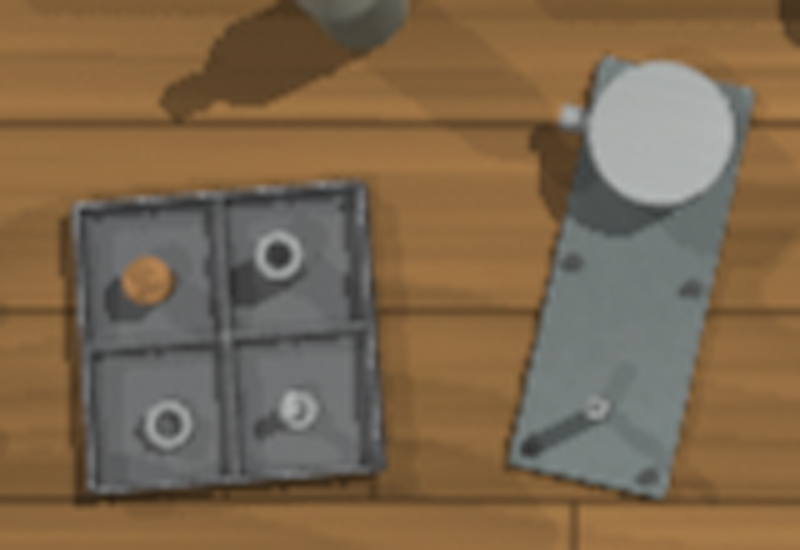

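View pics/t2.png

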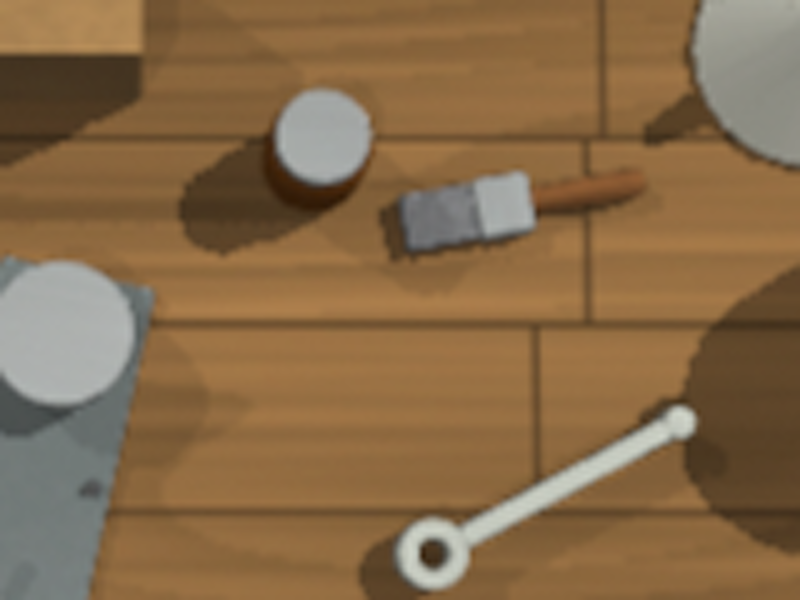

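View pics/s1.png

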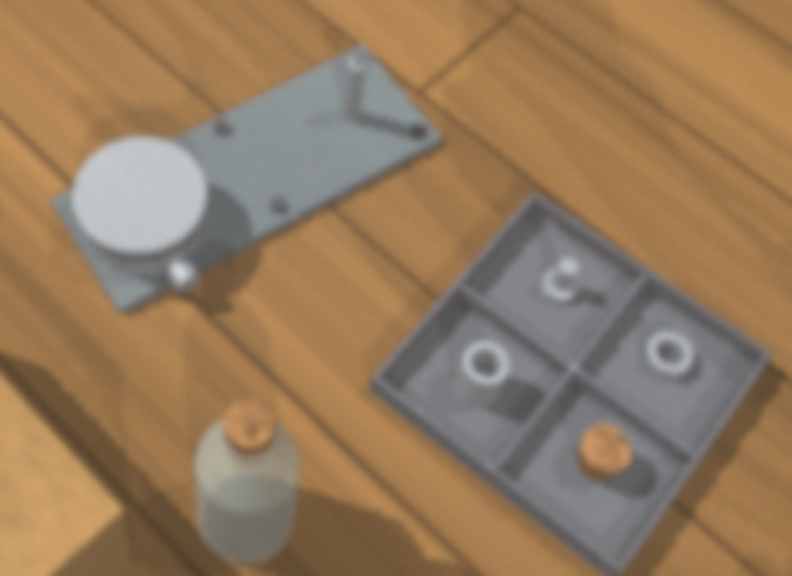

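View pics/s2.png

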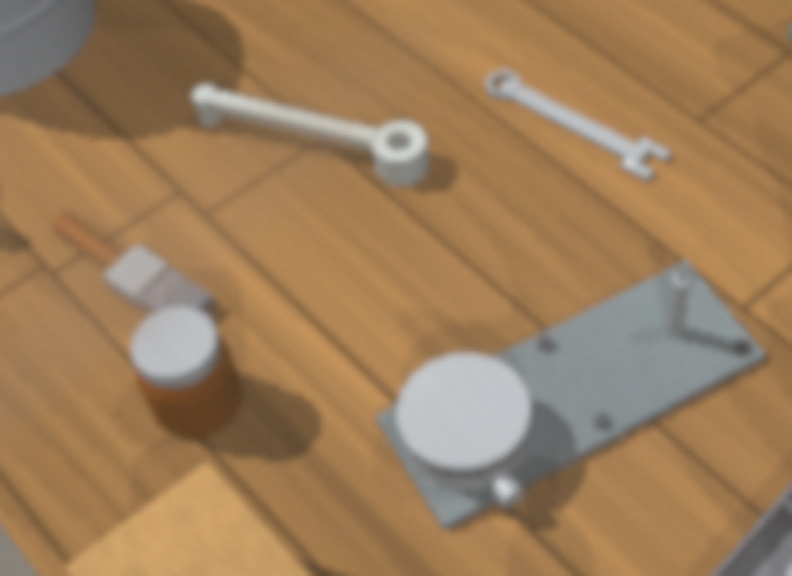

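```bash
python3 - <<'E'
from h import *
import pickle
np.set_printoptions(precision=1,suppress=True)
d=pickle.load(open("s0.pkl","rb"))
def full(c,x0,y0,k): return (np.array(c,float)+.5)/k-.5+np.array([x0,y0])
t,s=d["top"],d["scene"]
T1=lambda c:full(c,120,140,5);T2=lambda c:full(c,240,100,5);S1=lambda c:full(c,200,170,3.6);S2=lambda c:full(c,110,110,3.6)
for n,a,b,z in [("sleevetop",T1((278,256)),S1((486,362)),48),("stud",T1((597,407)),S1((356,62)),80),("lid",T1((661,132)),S1((140,194)),54),
  ("hub",T2((433,554)),S2((400,140)),34),("foot",T2((681,421)),S2((205,94)),34),("bolt",T1((298,409)),S1((566,266)),39),
  ("collar",T1((169,425)),S1((670,352)),18),("bung",T1((148,279)),S1((606,448)),36),
  ("binA",T1((75,205)),S1((625,572)),24),("binB",T1((362,183)),S1((374,384)),24),("binC",T1((383,470)),S1((535,195)),24),("binD",T1((92,492)),S1((768,355)),24)]:
    print(n,unproj(t,a,z)[0],unproj(s,b,z)[0])
E
```

```text
sleevetop [569.3 251.7  48. ] [570.7 252.9  48. ]
stud [467.7  34.1  80. ] [468.4  35.   80. ]
lid [652.7  -6.3  54. ] [653.8  -3.2  54. ]
hub [ 504.6 -257.5   34. ] [ 505.4 -255.8   34. ]
foot [ 595.  -426.1   34. ] [ 595.9 -421.6   34. ]
bolt [466.5 238.4  39. ] [468.4 243.7  39. ]
collar [455.7 330.9  18. ] [457.6 332.8  18. ]
bung [554.5 342.5  36. ] [555.1 344.8  36. ]
binA [606.3 397.1  24. ] [606.5 402.2  24. ]
binB [621.6 199.8  24. ] [627.6 206.3  24. ]
binC [425.4 182.9  24. ] [428.5 187.7  24. ]
binD [410.1 381.   24. ] [413.3 382.4  24. ]
```

```bash
cat >> h.py <<'E'
from scipy.spatial.transform import Rotation as Ro
def go(o,xyz,jaw=None):
    "offset in tool axes (m) and roll to reach world TCP xyz (mm), tool y at angle jaw"
    q=o["tcp_rot"]; R=Ro.from_quat([q[1],q[2],q[3],q[0]]).as_matrix()
    off=R.T@(np.array(xyz)-o["eef_pos"])/1000
    y=np.arctan2(R[1,1],R[0,1]); r=None
    if jaw is not None: r=-((jaw-y+np.pi/2)%np.pi-np.pi/2)
    print("pos",np.round(o["eef_pos"],1),"jaw",round(y,3),"tilt",np.round(R[:,2],3),"off",np.round(off,4),"roll",r,"t",o["time_s"],"w",o["grip_width"],"F",np.round(o["ft_force"],1))
E
python3 - <<'E'
from plant import bot
from h import *
go(bot.get_obs(),(570,252.3,200),1.656)
E
```

```text
pos [159.3 552.4 231.1] jaw 1.29 tilt [-0.    -0.001 -1.   ] off [-0.4778 -0.1745  0.0312] roll -0.36599849898492676 t 0.25 w 1.0012034061595005 F [-0.4 -0.6  0.2]
```

```bash
python3 -m jog '[{"offset":[-0.03,-0.011,0.0],"roll":-0.03},{"offset":[-0.075,-0.0274,0.0],"roll":-0.1},{"offset":[-0.12,-0.0438,0.0],"roll":-0.17},{"offset":[-0.165,-0.06,0.0],"roll":-0.23},{"offset":[-0.2,-0.073,0.0],"roll":-0.29}]' 0.2 60; python3 - <<'E'
from plant import bot
from h import *
go(bot.get_obs(),(570,252.3,200),1.656)
E
```

```text
time_s: 0.75
eef_pos: [333.4, 424.9, 231.3]
tcp_rot: [0.0, -0.005, 1.0, -0.0]
ft_force: [-0.1, 0.5, -0.1]
grip_width: 0.6
pos [333.4 424.9 231.3] jaw 1.581 tilt [ 0.001 -0.001 -1.   ] off [-0.2348 -0.175   0.0315] roll -0.07504754245113276 t 0.75 w 0.6002705031516408 F [-0.1  0.5 -0.1]
```

```bash
python3 -m jog '[{"offset":[-0.03,-0.022,0.0],"roll":-0.03},{"offset":[-0.067,-0.05,0.005],"roll":-0.075},{"offset":[-0.105,-0.078,0.01],"roll":-0.075},{"offset":[-0.142,-0.106,0.015],"roll":-0.075},{"offset":[-0.18,-0.134,0.02],"roll":-0.075}]'; python3 -m jog '[{"offset":[-0.03,-0.022,0.005],"roll":0},{"offset":[-0.05,-0.037,0.011],"roll":0},{"offset":[-0.05,-0.037,0.011],"roll":0},{"offset":[-0.05,-0.037,0.011],"roll":0}]'; python3 - <<'E'
from plant import bot
from h import *
go(bot.get_obs(),(570,252.3,200),1.656)
for n in ["wrist","scene"]:
    s=bot.snapshot(n); cv2.imwrite(f"pics/{n}1.png",s["pixels"][:,:,::-1])
    print(proj(s,[(570,252.3,48)]))
E
```

```text
time_s: 1.25
eef_pos: [513.8, 293.1, 211.1]
tcp_rot: [-0.0, -0.042, 0.999, -0.0]
ft_force: [-0.5, 1.1, 0.3]
grip_width: 0.6
time_s: 1.65
eef_pos: [565.2, 261.9, 200.0]
tcp_rot: [-0.0, -0.042, 0.999, 0.0]
ft_force: [0.3, -0.4, 0.5]
grip_width: 0.603
pos [565.2 261.9 200. ] jaw 1.655 tilt [-0.001  0.    -1.   ] off [-0.004  -0.0099 -0.    ] roll -0.001450730688906221 t 1.65 w 0.602721010980616 F [ 0.3 -0.4  0.5]
[[242.98472981 181.23393554]]
[[334.63144367 269.83355349]]
```

View pics/wrist1.png

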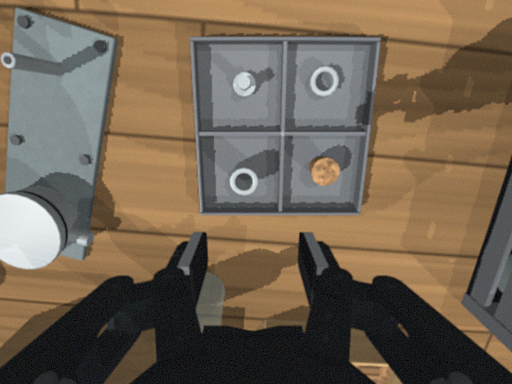

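```bash
python3 - <<'E'
from plant import bot
from h import *
import pickle
d=pickle.load(open("s0.pkl","rb"))
print(unproj(d["top"],[(184,129),(193,145)],[170,0]),unproj(d["scene"],[(269,287)],170))
s=bot.snapshot("wrist")
print(unproj(s,[(243,181.5),(9,60)],[48,80]))
go(bot.get_obs(),(570,252.3,100),1.656)
E
```

```text
[[752.23280205 201.65090368 170.        ]
 [734.54501031 201.97964954   0.        ]] [[750.51170213 206.26356152 170.        ]]
[[570.09062722 253.28725053  48.        ]
 [466.65473961  37.28556917  80.        ]]
pos [564.8 262.8 200.6] jaw 1.656 tilt [-0.  0. -1.] off [-0.0043 -0.0109  0.1006] roll 0.0003180850133177593 t 1.8 w 0.6003417881742807 F [-0.4 -0.2 -0.2]
```

```bash
python3 -m jog '[{"offset":[-0.004,-0.01,0.03],"roll":0},{"offset":[-0.004,-0.0105,0.07],"roll":0},{"offset":[-0.004,-0.0105,0.1],"roll":0},{"offset":[-0.004,-0.0105,0.12],"roll":0},{"offset":[-0.004,-0.0105,0.12],"roll":0}]'; python3 - <<'E'
from plant import bot
from h import *
go(bot.get_obs(),(570,252.8,17),1.656)
s=bot.snapshot("wrist"); cv2.imwrite(f"pics/w2.png",s["pixels"][:,:,::-1])
print(proj(s,[(570,252.8,48)]))
E
```

```text
time_s: 2.3
eef_pos: [568.8, 251.9, 78.3]
tcp_rot: [-0.002, -0.043, 0.999, -0.001]
ft_force: [-0.0, -0.1, 0.5]
grip_width: 0.603
pos [568.8 251.9  78.3] jaw 1.656 tilt [-0.003 -0.001 -1.   ] off [-0.0015  0.0008  0.0613] roll 0.00018908835134756607 t 2.3 w 0.6025151145110074 F [-0.  -0.1  0.5]
[[252.78404297 223.82473365]]
```

View pics/w2.png

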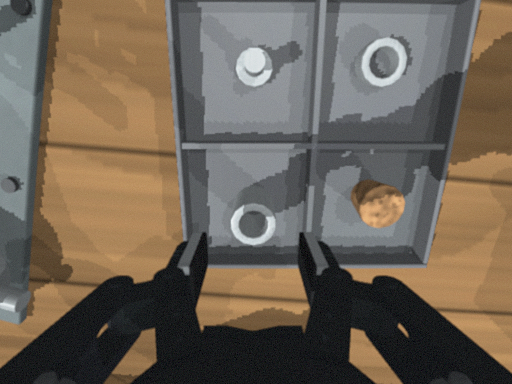

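```bash
python3 -m jog '[{"offset":[-0.0015,0.0008,0.0],"roll":0},{"offset":[-0.0015,0.0008,0.02],"roll":0},{"offset":[-0.0015,0.0008,0.04],"roll":0},{"offset":[-0.0015,0.0008,0.058],"roll":0},{"offset":[-0.0015,0.0008,0.058],"roll":0}]' 0.0; python3 -m jog '[{"offset":[0,0,0],"roll":0},{"offset":[0,0,0],"roll":0},{"offset":[0,0,0],"roll":0},{"offset":[0,0,0],"roll":0},{"offset":[0,0,0],"roll":0}]' -1 60;  python3 - <<'E'
from plant import bot
from h import *
go(bot.get_obs(),(570,252.8,100),1.656)
s=bot.snapshot("wrist"); cv2.imwrite(f"pics/w3.png",s["pixels"][:,:,::-1])
print(proj(s,[(570,252.8,48)]))
E
```

```text
time_s: 2.85
eef_pos: [571.3, 252.7, 21.8]
tcp_rot: [-0.001, -0.042, 0.999, -0.0]
ft_force: [-0.2, 0.5, 0.7]
grip_width: 0.496
time_s: 3.35
eef_pos: [572.4, 253.0, 23.8]
tcp_rot: [0.001, -0.042, 0.999, 0.0]
ft_force: [-1.2, -1.5, 8.1]
grip_width: 0.346
pos [572.4 253.   23.8] jaw 1.655 tilt [ 0.002  0.001 -1.   ] off [ 0.0023  0.     -0.0762] roll -0.0011318846821404271 t 3.35 w 0.3461854016193454 F [-1.2 -1.5  8.1]
[[251.23102429 262.00170933]]
```

View pics/w3.png

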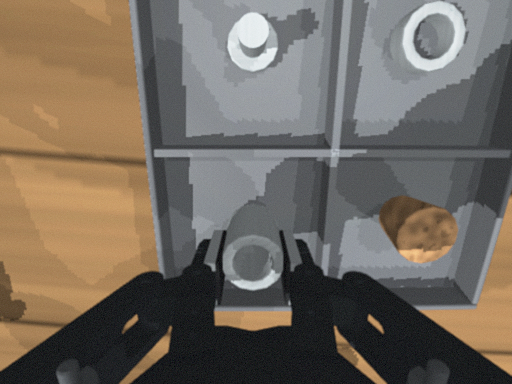

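```bash
python3 -m jog '[{"offset":[0,0,-0.01],"roll":0},{"offset":[0,0,-0.04],"roll":0},{"offset":[0,0,-0.08],"roll":0},{"offset":[0,0,-0.12],"roll":0},{"offset":[0,0,-0.12],"roll":0}]';  python3 - <<'E'
from plant import bot
from h import *
go(bot.get_obs(),(468,35,142),1.656)
s=bot.snapshot("wrist"); cv2.imwrite(f"pics/w4.png",s["pixels"][:,:,::-1])
E
```

```text
time_s: 3.9
eef_pos: [573.6, 253.6, 148.3]
tcp_rot: [0.004, -0.042, 0.999, 0.002]
ft_force: [-0.1, 0.7, -0.7]
grip_width: 0.348
pos [573.6 253.6 148.3] jaw 1.655 tilt [ 0.007  0.004 -1.   ] off [ 0.1236 -0.209   0.0048] roll -0.0013746717066975833 t 3.9 w 0.34784449196438605 F [-0.1  0.7 -0.7]
```

View pics/w4.png

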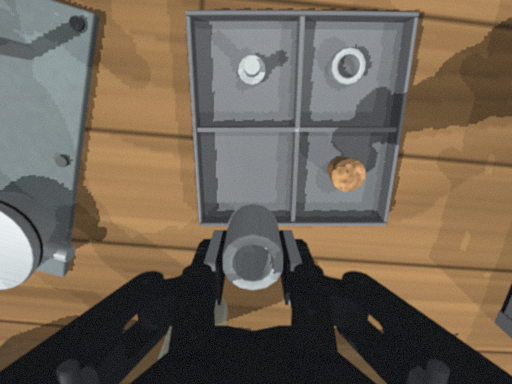

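```bash
python3 -m jog '[{"offset":[0.015,-0.025,0],"roll":0},{"offset":[0.035,-0.06,0],"roll":0},{"offset":[0.057,-0.097,0],"roll":0},{"offset":[0.08,-0.135,0],"roll":0},{"offset":[0.096,-0.163,0],"roll":0}]'; python3 -m jog '[{"offset":[0,0,0],"roll":0},{"offset":[0,0,0],"roll":0}]'; python3 - <<'E'
from plant import bot
from h import *
go(bot.get_obs(),(468,35,142),1.656)
for n in ["wrist","top","scene"]:
    s=bot.snapshot(n); cv2.imwrite(f"pics/{n}5.png",s["pixels"][:,:,::-1])
    print(proj(s,[(468,35,80),(467.5,34.5,10)]))
E
```

```text
time_s: 4.45
eef_pos: [488.1, 79.8, 142.2]
tcp_rot: [-0.001, -0.042, 0.999, -0.0]
ft_force: [1.2, -0.5, -2.4]
grip_width: 0.341
time_s: 4.65
eef_pos: [489.7, 81.9, 142.3]
tcp_rot: [-0.0, -0.042, 0.999, -0.0]
ft_force: [0.3, 1.0, -0.8]
grip_width: 0.346
pos [489.7  81.9 142.3] jaw 1.654 tilt [-0. -0. -1.] off [ 0.0255 -0.0449  0.0003] roll -0.0018158673196178032 t 4.65 w 0.34600028293746776 F [ 0.3  1.  -0.8]
[[193.10798323 174.65163579]
 [206.88312411 157.58458333]]
[[238.73225125 220.89319736]
 [240.14973784 221.33880955]]
[[298.62776905 186.77779534]
 [296.55051028 201.25995831]]
```

View pics/wrist5.png

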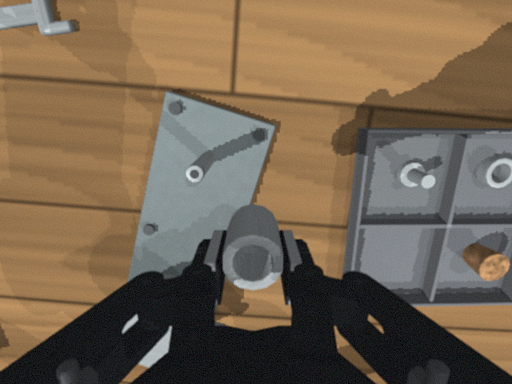

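```bash
cat >> h.py <<'E'
def circ(c,z,r): a=np.linspace(0,2*np.pi,49); return np.c_[c[0]+r*np.cos(a),c[1]+r*np.sin(a),0*a+z]
def over(s,circs,box,k,name):
    x0,y0,x1,y1=box
    im=cv2.resize(np.ascontiguousarray(s["pixels"][y0:y1,x0:x1,::-1]),None,fx=k,fy=k,interpolation=cv2.INTER_CUBIC)
    for c,col in circs:
        p=(proj(s,c)-[x0,y0]+.5)*k-.5
        cv2.polylines(im,[np.round(p*8).astype(int)],False,col,1,cv2.LINE_AA,3)
    cv2.imwrite(name,im)
E
python3 - <<'E'
from plant import bot
from h import *
s=bot.snapshot("wrist"); o=bot.get_obs(); p=o["eef_pos"]; print(p)
print(unproj(s,[(194.5,174.5)],80))
b=p[2]-20
over(s,[(circ(p,b,16),(0,0,255)),(circ(p,b+44,16),(0,255,0)),(circ(p,b+44,10),(0,255,0)),(circ((468,35),80,7),(255,0,0))],(150,130,330,310),3.3,"pics/o1.png")
E
```

```text
[489.8655646   82.99435324 142.11831539]
[[468.05561119  37.23201472  80.        ]]
```

View pics/o1.png

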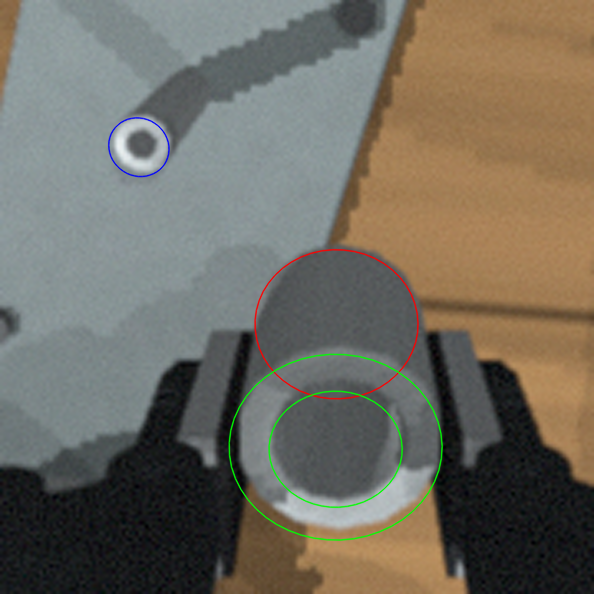

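```bash
python3 -m jog '[{"offset":[-0.005,-0.022,0.01],"roll":0},{"offset":[-0.01,-0.046,0.02],"roll":0},{"offset":[-0.01,-0.046,0.03],"roll":0},{"offset":[-0.01,-0.046,0.03],"roll":0},{"offset":[-0.01,-0.046,0.03],"roll":0}]'; python3 - <<'E'
from plant import bot
from h import *
s=bot.snapshot("wrist"); o=bot.get_obs(); p=o["eef_pos"]; go(o,(468,36,110),1.656)
b=p[2]-22
over(s,[(circ(p,b,16),(0,0,255)),(circ(p,b+44,15),(0,255,0)),(circ(p,b+44,10),(0,255,0)),(circ((468,36),80,7),(255,0,0)),(circ((468,36),10,7),(255,0,0))],(160,130,340,310),3.3,"pics/o2.png")
E
```

```text
time_s: 5.35
eef_pos: [503.5, 38.3, 112.4]
tcp_rot: [-0.0, -0.043, 0.999, 0.0]
ft_force: [0.7, 0.0, -1.3]
grip_width: 0.349
pos [503.6  38.2 112.6] jaw 1.656 tilt [ 0.  0. -1.] off [0.0357 0.0008 0.0026] roll 0.00036745580954966606 t 5.4 w 0.3473515817388474 F [-0.1  0.1 -0.2]
```

View pics/o2.png

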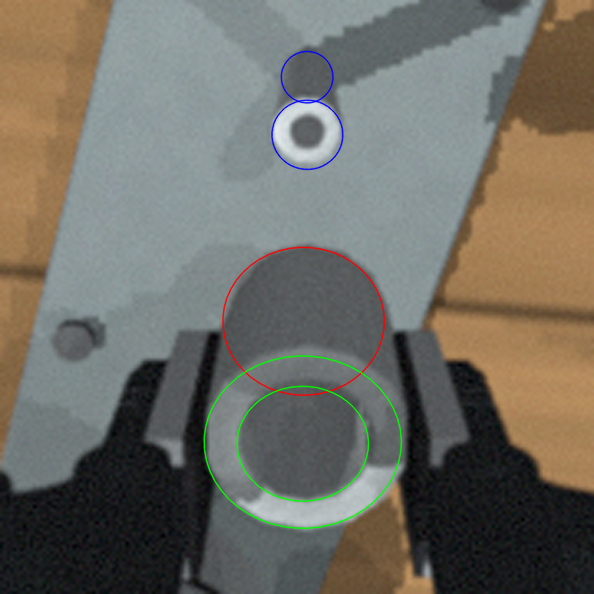

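```bash
python3 -m jog '[{"offset":[0.018,0.0003,0],"roll":0},{"offset":[0.036,0.0006,0],"roll":0},{"offset":[0.036,0.0006,0],"roll":0},{"offset":[0.036,0.0006,0],"roll":0}]'; python3 - <<'E'
from plant import bot
from h import *
o=bot.get_obs(); go(o,(467.5,35.8,110),1.656)
s=bot.snapshot("scene");crop(s,220,120,380,240,5,"pics/s6.png")
o=bot.get_obs(); go(o,(467.5,35.8,110),1.656)
E
```

```text
time_s: 5.8
eef_pos: [468.1, 35.4, 112.8]
tcp_rot: [0.0, -0.043, 0.999, 0.0]
ft_force: [0.5, -0.5, -1.8]
grip_width: 0.346
pos [468.1  35.4 112.8] jaw 1.656 tilt [ 0.001  0.    -1.   ] off [0.0006 0.0005 0.0028] roll -1.5083728949871755e-05 t 5.8 w 0.34567210927707565 F [ 0.5 -0.5 -1.8]
pos [468.3  35.3 112.7] jaw 1.656 tilt [ 0.001  0.    -1.   ] off [0.0008 0.0006 0.0027] roll -0.00035588386847074105 t 5.85 w 0.3459536730265417 F [-0.3 -0.  -0.9]
```

View pics/s6.png

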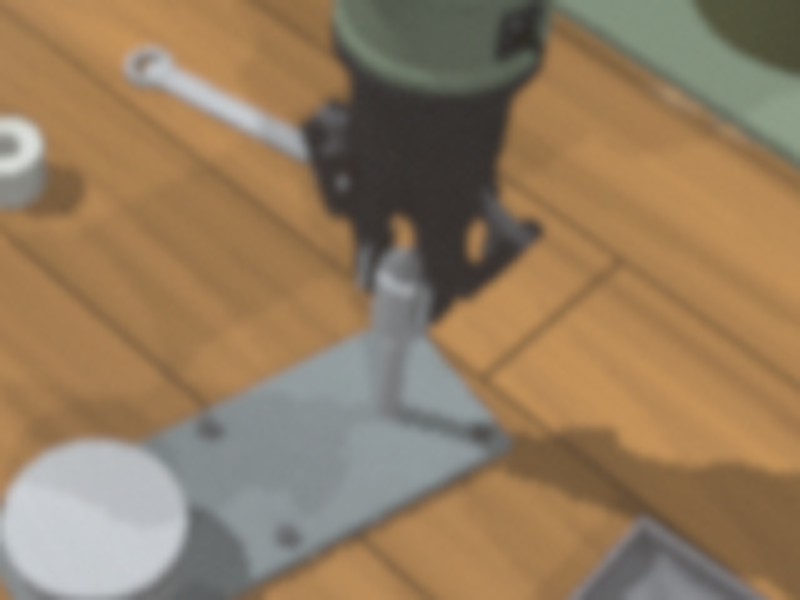

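```bash
python3 -m jog '[{"offset":[0.0007,0.0005,0.004],"roll":0},{"offset":[0.0007,0.0005,0.009],"roll":0},{"offset":[0.0007,0.0005,0.014],"roll":0},{"offset":[0.0007,0.0005,0.019],"roll":0},{"offset":[0.0007,0.0005,0.024],"roll":0}]'; python3 - <<'E'
from plant import bot
from h import *
o=bot.get_obs(); go(o,(467.5,35.8,32),1.656)
s=bot.snapshot("scene");crop(s,220,120,380,240,5,"pics/s7.png")
o=bot.get_obs(); go(o,(467.5,35.8,32),1.656)
E
```

```text
time_s: 6.35
eef_pos: [466.9, 35.2, 87.7]
tcp_rot: [-0.0, -0.042, 0.999, -0.0]
ft_force: [-0.4, -0.3, -1.1]
grip_width: 0.347
pos [466.9  35.2  87.7] jaw 1.655 tilt [-0. -0. -1.] off [-0.0007  0.0006  0.0557] roll -0.0010311088980776706 t 6.35 w 0.34723411506654234 F [-0.4 -0.3 -1.1]
pos [466.7  35.2  87.2] jaw 1.655 tilt [-0.001 -0.    -1.   ] off [-0.0009  0.0005  0.0552] roll -0.0008908955363577942 t 6.4 w 0.34724409216764024 F [ 0.1  0.6 -1.8]
```

View pics/s7.png

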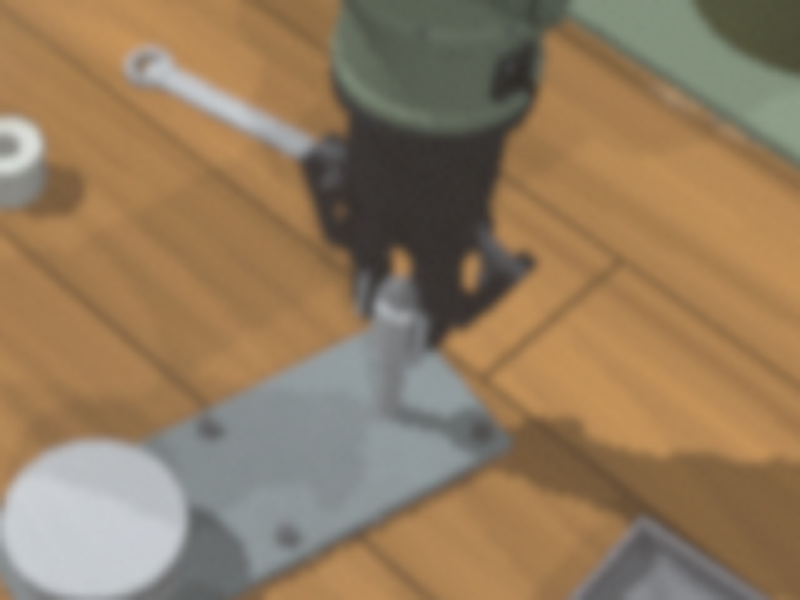

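```bash
python3 -m jog '[{"offset":[-0.0005,0.0005,0.01],"roll":0},{"offset":[-0.0005,0.0005,0.02],"roll":0},{"offset":[-0.0005,0.0005,0.03],"roll":0},{"offset":[-0.0005,0.0005,0.04],"roll":0},{"offset":[-0.0005,0.0005,0.048],"roll":0}]'; python3 -m jog '[{"offset":[0,0,0.003],"roll":0},{"offset":[0,0,0.005],"roll":0},{"offset":[0,0,0.007],"roll":0}]'
```

```text
time_s: 6.9
eef_pos: [467.2, 35.7, 39.2]
tcp_rot: [-0.0, -0.042, 0.999, -0.0]
ft_force: [-0.3, 0.4, -1.7]
grip_width: 0.348
time_s: 7.2
eef_pos: [467.5, 35.7, 33.4]
tcp_rot: [0.0, -0.042, 0.999, -0.0]
ft_force: [0.4, 0.2, -1.6]
grip_width: 0.347
```

```bash
python3 -m jog '[{"offset":[0,0,0.001],"roll":0},{"offset":[0,0,0.002],"roll":0},{"offset":[0,0,0.002],"roll":0}]'
```

```text
time_s: 7.5
eef_pos: [467.4, 35.7, 31.4]
tcp_rot: [0.0, -0.042, 0.999, -0.0]
ft_force: [0.2, 0.2, -1.0]
grip_width: 0.344
```

```bash
python3 -m jog '[{"offset":[0,0,0.001],"roll":0},{"offset":[0,0,0.002],"roll":0},{"offset":[0,0,0.002],"roll":0}]';python3 - <<'E'
from plant import bot
from h import *
s=bot.snapshot("scene");crop(s,220,120,380,240,5,"pics/s8.png")
E
```

```text
time_s: 7.8
eef_pos: [467.5, 35.7, 29.8]
tcp_rot: [0.0, -0.042, 0.999, -0.0]
ft_force: [-2.1, -1.0, 14.0]
grip_width: 0.344
```

View pics/s8.png

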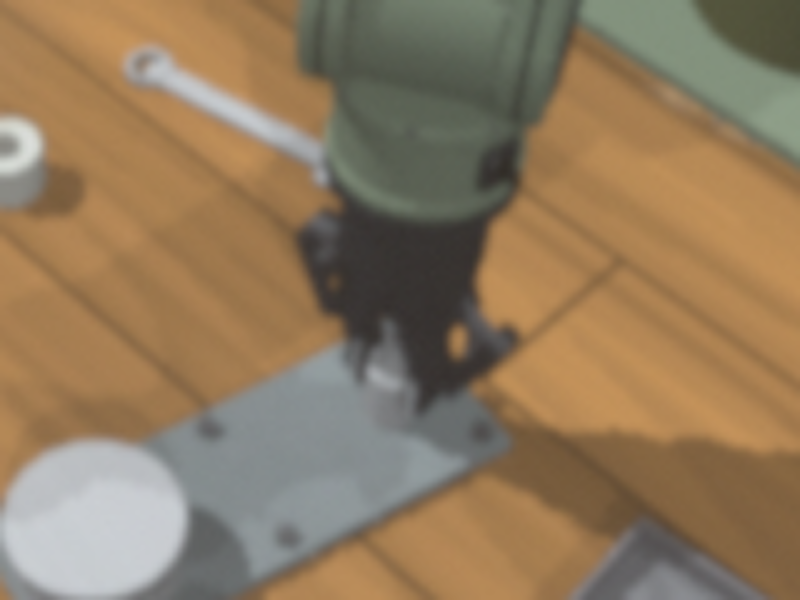

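Sleeve touched the plate (14 N at TCP z 29.8); the scene view shows it seated at crop (388,400). Release to half-open-plus, then lift.

```bash
python3 -m jog '[{"offset":[0,0,-0.001],"roll":0},{"offset":[0,0,-0.001],"roll":0},{"offset":[0,0,-0.001],"roll":0},{"offset":[0,0,-0.001],"roll":0},{"offset":[0,0,-0.001],"roll":0}]' 0.3;python3 - <<'E'
from plant import bot
from h import *
s=bot.snapshot("wrist");crop(s,100,100,400,325,2.6,"pics/w9.png"); go(bot.get_obs(),(467.5,35.8,32),1.656)
E
```

```text
time_s: 8.35
eef_pos: [467.4, 35.7, 30.2]
tcp_rot: [-0.0, -0.042, 0.999, -0.0]
ft_force: [0.4, 0.6, -1.4]
grip_width: 0.646
pos [467.4  35.7  30.3] jaw 1.655 tilt [-0. -0. -1.] off [-0.0001  0.0001 -0.0017] roll -0.0010235923399759539 t 8.4 w 0.6513090881372988 F [-0.6 -0.5 -0.7]
```

View pics/w9.png

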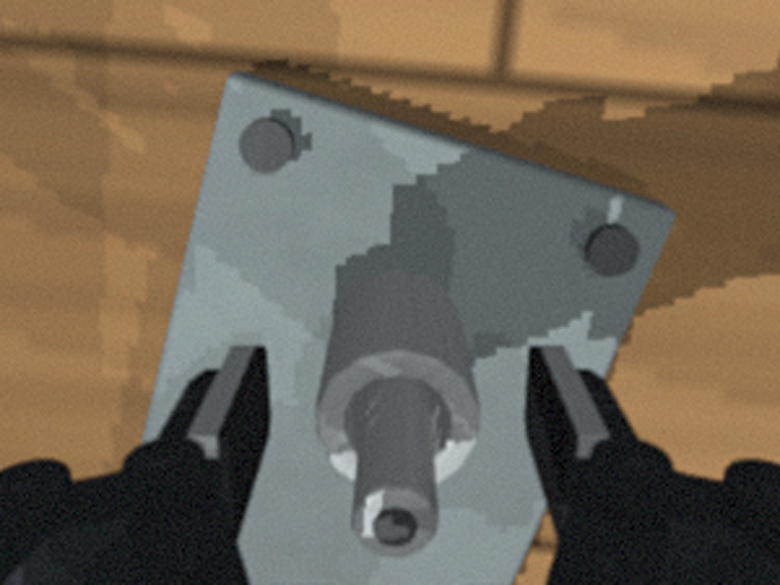

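```bash
python3 -m jog '[{"offset":[0,0,-0.015],"roll":0},{"offset":[0,0,-0.05],"roll":0},{"offset":[0,0,-0.09],"roll":0},{"offset":[0,0,-0.13],"roll":0},{"offset":[0,0,-0.15],"roll":0}]';python3 - <<'E'
from plant import bot
from h import *
go(bot.get_obs(),(529,-300.5,180),.495)
s=bot.snapshot("wrist");cv2.imwrite("pics/w10.png",s["pixels"][:,:,::-1]);print(proj(s,[(468,36,54)]))
E
```

```text
time_s: 8.9
eef_pos: [467.8, 35.7, 183.2]
tcp_rot: [0.001, -0.042, 0.999, 0.0]
ft_force: [-0.0, 0.7, -0.6]
grip_width: 0.647
pos [467.8  35.7 183.2] jaw 1.655 tilt [ 0.003  0.    -1.   ] off [-0.0327 -0.3402  0.0033] roll 1.1598813938038992 t 8.9 w 0.6472953262595699 F [-0.   0.7 -0.6]
[[252.13512451 182.99933971]]
```

View pics/w10.png

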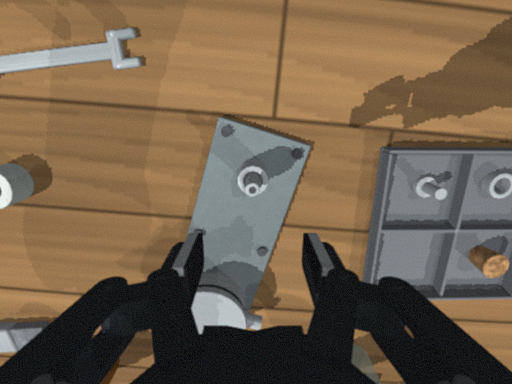

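```bash
python3 -m jog '[{"offset":[-0.003,-0.025,0],"roll":0.08},{"offset":[-0.006,-0.065,0],"roll":0.22},{"offset":[-0.01,-0.107,0],"roll":0.36},{"offset":[-0.015,-0.15,0],"roll":0.5},{"offset":[-0.02,-0.19,0],"roll":0.64}]';python3 - <<'E'
from plant import bot
from h import *
go(bot.get_obs(),(529,-300.5,180),.495)
E
```

```text
time_s: 9.45
eef_pos: [503.2, -154.0, 180.1]
tcp_rot: [-0.0, 0.277, 0.961, -0.0]
ft_force: [1.1, 1.5, -0.1]
grip_width: 0.65
pos [ 503.2 -154.   180.1] jaw 1.009 tilt [-0. -0. -1.] off [-0.0999 -0.1102  0.0002] roll 0.5138882128505418 t 9.45 w 0.6502011851073695 F [ 1.1  1.5 -0.1]
```

```bash
python3 -m jog '[{"offset":[-0.025,-0.028,0],"roll":0.12},{"offset":[-0.055,-0.06,0],"roll":0.25},{"offset":[-0.08,-0.09,0],"roll":0.38},{"offset":[-0.097,-0.107,0],"roll":0.515},{"offset":[-0.097,-0.107,0],"roll":0.515}]';python3 - <<'E'
from plant import bot
from h import *
go(bot.get_obs(),(529,-300.5,180),.495)
s=bot.snapshot("wrist");cv2.imwrite("pics/w11.png",s["pixels"][:,:,::-1]);print(proj(s,[(505,-256.5,34),(595.5,-424,34)]))
E
```

```text
time_s: 9.95
eef_pos: [528.7, -297.2, 179.5]
tcp_rot: [-0.0, 0.514, 0.858, -0.001]
ft_force: [0.1, 0.5, 0.3]
grip_width: 0.651
pos [ 528.7 -297.2  179.5] jaw 0.492 tilt [-0.001 -0.002 -1.   ] off [-0.0031 -0.0013 -0.0005] roll -0.003240627939984142 t 9.95 w 0.6513096051597727 F [0.1 0.5 0.3]
[[251.002884   135.42151241]
 [252.05847466 291.20112998]]
```

View pics/w11.png

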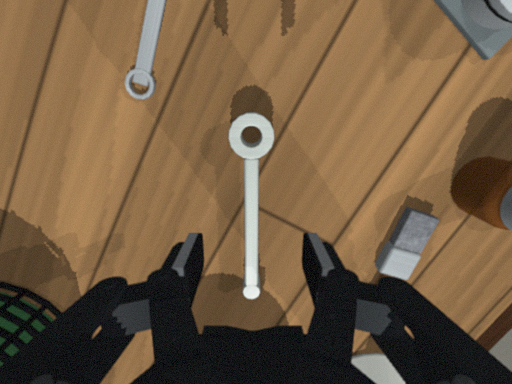

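```bash
python3 -m jog '[{"offset":[-0.003,-0.001,0.03],"roll":0},{"offset":[-0.003,-0.001,0.07],"roll":0},{"offset":[-0.003,-0.001,0.11],"roll":0},{"offset":[-0.003,-0.001,0.135],"roll":0},{"offset":[-0.003,-0.001,0.145],"roll":0}]' 0.2;python3 - <<'E'
from plant import bot
from h import *
go(bot.get_obs(),(528.8,-300.5,9),.495)
s=bot.snapshot("wrist");cv2.imwrite("pics/w12.png",s["pixels"][:,:,::-1]);print(proj(s,[(505,-256.5,34),(595.5,-424,34),(528.8,-300.5,34)]))
E
```

```text
time_s: 10.5
eef_pos: [528.9, -295.5, 33.1]
tcp_rot: [-0.002, 0.509, 0.861, 0.0]
ft_force: [0.3, 0.6, 1.0]
grip_width: 0.606
pos [ 528.9 -295.5   33.1] jaw 0.502 tilt [-0.003  0.002 -1.   ] off [-0.0044 -0.0025  0.024 ] roll 0.007454308393376685 t 10.5 w 0.606195070202911 F [0.3 0.6 1. ]
[[247.8307906  166.9004955 ]
 [247.77582817 419.09703083]
 [247.83219543 251.45591119]]
```

View pics/w12.png

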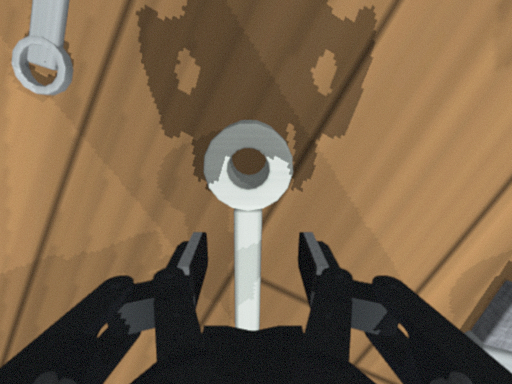

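```bash
python3 -m jog '[{"offset":[-0.004,-0.0025,0.0],"roll":0.0},{"offset":[-0.004,-0.0025,0.012],"roll":0},{"offset":[-0.004,-0.0025,0.022],"roll":0},{"offset":[-0.004,-0.0025,0.022],"roll":0}]';python3 - <<'E'
from plant import bot
from h import *
go(bot.get_obs(),(528.8,-300.5,9),.495)
s=bot.snapshot("wrist");print(proj(s,[(505,-256.5,34)]))
crop(s,120,100,380,300,3,"pics/w13.png")
E
```

```text
time_s: 10.95
eef_pos: [529.1, -301.5, 12.3]
tcp_rot: [-0.001, 0.51, 0.86, -0.0]
ft_force: [0.5, 0.1, 0.5]
grip_width: 0.604
pos [ 529.1 -301.5   12.3] jaw 0.5 tilt [-0.001  0.001 -1.   ] off [0.001  0.0002 0.0033] roll 0.005163125368090604 t 10.95 w 0.6038547672679282 F [0.5 0.1 0.5]
[[252.79527945 165.13458096]]
```

View pics/w13.png

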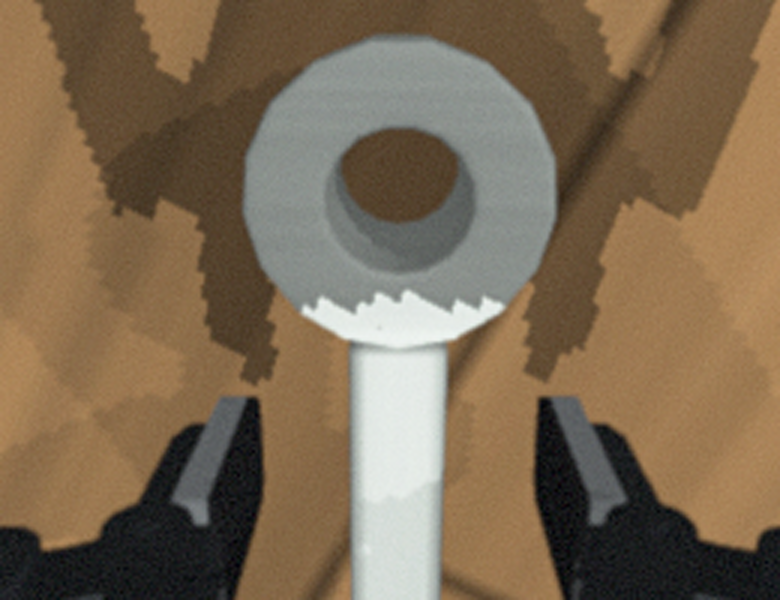

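```bash
python3 -m jog '[{"offset":[0.001,0,0.002],"roll":0.005},{"offset":[0.001,0,0.0035],"roll":0.005},{"offset":[0.001,0,0.0035],"roll":0.005}]';python3 -m jog '[{"offset":[0,0,0],"roll":0},{"offset":[0,0,0],"roll":0},{"offset":[0,0,0],"roll":0},{"offset":[0,0,0],"roll":0},{"offset":[0,0,0],"roll":0}]' -1 100; python3 -m jog '[{"offset":[0,0,0],"roll":0},{"offset":[0,0,0],"roll":0},{"offset":[0,0,0],"roll":0}]'; python3 - <<'E'
from plant import bot
from h import *
go(bot.get_obs(),(528.8,-300.5,9),.495)
s=bot.snapshot("wrist");print(proj(s,[(505,-256.5,34)]))
cv2.imwrite("pics/w14.png",s["pixels"][:,:,::-1])
E
```

```text
time_s: 11.3
eef_pos: [529.1, -300.9, 9.8]
tcp_rot: [0.0, 0.512, 0.859, -0.0]
ft_force: [0.1, -0.2, 0.0]
grip_width: 0.601
time_s: 11.8
eef_pos: [529.1, -301.0, 10.2]
tcp_rot: [0.0, 0.512, 0.859, -0.0]
ft_force: [-1.9, 0.8, 6.8]
grip_width: 0.162
time_s: 12.1
eef_pos: [529.1, -301.0, 10.2]
tcp_rot: [0.0, 0.512, 0.859, -0.0]
ft_force: [-2.1, 1.3, 7.2]
grip_width: 0.164
pos [ 529.1 -301.    10.2] jaw 0.495 tilt [ 0. -0. -1.] off [0.0006 0.     0.0012] roll -0.00014520015732588654 t 12.1 w 0.16440128690566994 F [-2.1  1.3  7.2]
[[251.71608642 167.13421684]]
```

View pics/w14.png

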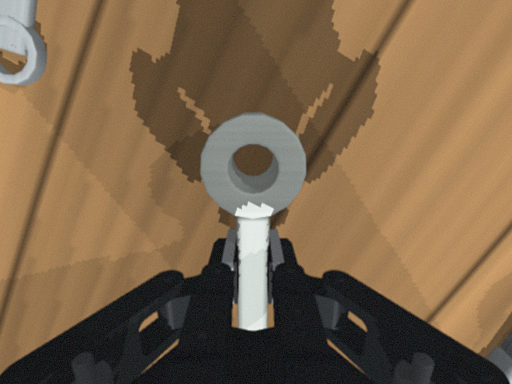

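```bash
python3 -m jog '[{"offset":[0,0,-0.006],"roll":0},{"offset":[0,0,-0.02],"roll":0},{"offset":[0,0,-0.04],"roll":0},{"offset":[0,0,-0.06],"roll":0},{"offset":[0,0,-0.07],"roll":0}]'; python3 -m jog '[{"offset":[0,0,0],"roll":0},{"offset":[0,0,0],"roll":0},{"offset":[0,0,0],"roll":0}]';python3 - <<'E'
from plant import bot
from h import *
go(bot.get_obs(),(517,24,9),1.362)
s=bot.snapshot("wrist");cv2.imwrite("pics/w15.png",s["pixels"][:,:,::-1])
s=bot.snapshot("scene");crop(s,110,90,310,240,4,"pics/s15.png")
print(bot.get_obs()["wrist_torque"])
E
```

```text
time_s: 12.65
eef_pos: [529.5, -301.2, 82.2]
tcp_rot: [0.001, 0.512, 0.859, -0.0]
ft_force: [-0.7, -0.0, -4.7]
grip_width: 0.163
time_s: 12.95
eef_pos: [528.7, -300.7, 79.0]
tcp_rot: [-0.001, 0.512, 0.859, -0.0]
ft_force: [-0.3, -0.5, -5.0]
grip_width: 0.162
pos [ 528.7 -300.7   79. ] jaw 0.495 tilt [-0.001  0.001 -1.   ] off [0.2912 0.144  0.0702] roll -0.8669510392071742 t 12.95 w 0.16222670476632503 F [-0.3 -0.5 -5. ]
[ 0.03400233 -0.00866419 -0.01301117]
```

View pics/w15.png

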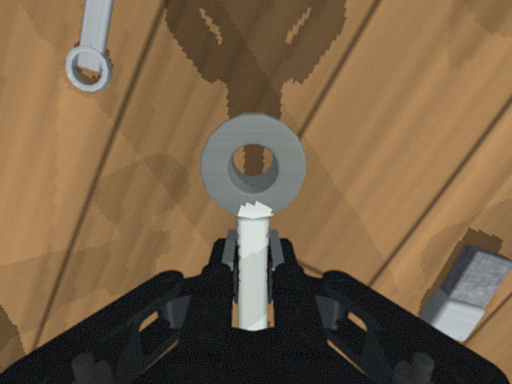

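View pics/s15.png

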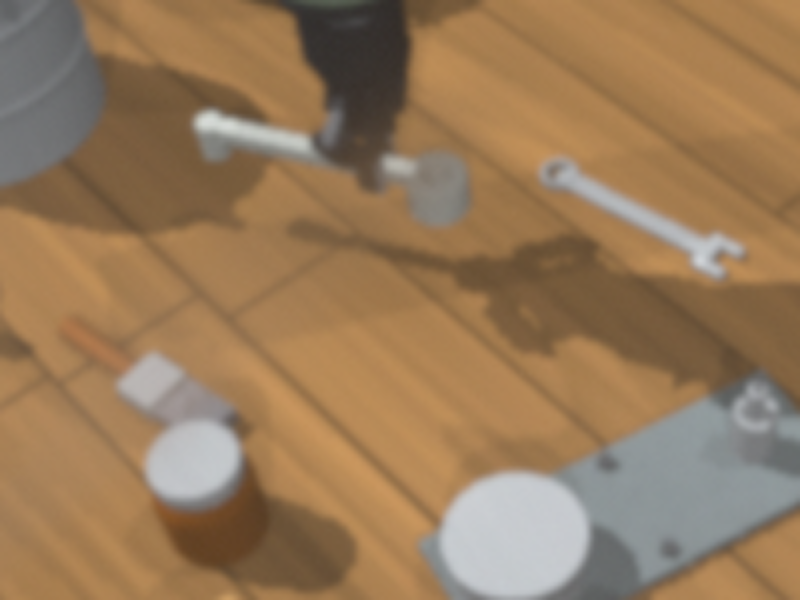

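```bash
python3 -m jog '[{"offset":[0,0,-0.02],"roll":0},{"offset":[0.005,0.003,-0.045],"roll":-0.02},{"offset":[0.02,0.01,-0.063],"roll":-0.07},{"offset":[0.045,0.022,-0.075],"roll":-0.14},{"offset":[0.075,0.037,-0.08],"roll":-0.22}]'; python3 - <<'E'
from plant import bot
from h import *
go(bot.get_obs(),(516.3,25.7,150),1.36)
E
```

```text
time_s: 13.55
eef_pos: [525.9, -217.3, 160.5]
tcp_rot: [0.001, 0.414, 0.91, -0.0]
ft_force: [0.8, 0.3, -5.2]
grip_width: 0.163
pos [ 525.9 -217.3  160.5] jaw 0.716 tilt [ 0.001 -0.001 -1.   ] off [0.1896 0.1523 0.0103] roll -0.6436590665428059 t 13.55 w 0.163465229108541 F [ 0.8  0.3 -5.2]
```

```bash
python3 -m jog '[{"offset":[0.025,0.02,0],"roll":-0.08},{"offset":[0.053,0.043,0],"roll":-0.18},{"offset":[0.081,0.065,0],"roll":-0.28},{"offset":[0.109,0.088,0],"roll":-0.38},{"offset":[0.13,0.105,0],"roll":-0.46}]'; python3 - <<'E'
from plant import bot
from h import *
go(bot.get_obs(),(516.3,25.7,150),1.36)
E
```

```text
time_s: 14.05
eef_pos: [519.8, -48.0, 159.6]
tcp_rot: [-0.0, 0.194, 0.981, 0.0]
ft_force: [0.8, -0.6, -4.6]
grip_width: 0.165
pos [519.8 -48.  159.6] jaw 1.18 tilt [-0.     0.001 -1.   ] off [0.0313 0.0669 0.0096] roll -0.17959951345164193 t 14.05 w 0.16531010535863144 F [ 0.8 -0.6 -4.6]
```

```bash
python3 -m jog '[{"offset":[0.01,0.022,0],"roll":-0.07},{"offset":[0.021,0.045,0.002],"roll":-0.13},{"offset":[0.028,0.06,0.004],"roll":-0.165},{"offset":[0.031,0.067,0.008],"roll":-0.18},{"offset":[0.031,0.067,0.01],"roll":-0.18}]';python3 -m jog '[{"offset":[0,0,0],"roll":0},{"offset":[0,0,0],"roll":0},{"offset":[0,0,0],"roll":0}]'; python3 - <<'E'
from plant import bot
from h import *
np.set_printoptions(precision=1,suppress=True)
o=bot.get_obs();go(o,(516.3,25.7,130),1.36)
p=o["eef_pos"]; j=1.36; u=np.array([np.sin(j),-np.cos(j)])
q=p[:2]
for n in ["wrist","scene","top"]:
    s=bot.snapshot(n)
    over(s,[(circ(q-50*u,p[2]-10+34,11),(0,0,255)),(circ(q+140*u,p[2]+24,11),(0,0,255)),(circ((467.4,36.2),80,7),(255,0,0)),(circ((653.2,-3.5),54,47),(255,0,0))],
     dict(wrist=(110,60,410,285),scene=(190,140,350,260),top=(200,130,310,250))[n],dict(wrist=2.6,scene=4.8,top=5)[n],f"pics/{n}16.png")
E
```

```text
time_s: 14.55
eef_pos: [517.2, 23.7, 149.2]
tcp_rot: [-0.0, 0.108, 0.994, -0.0]
ft_force: [-0.4, -0.4, -4.4]
grip_width: 0.161
time_s: 14.85
eef_pos: [517.4, 22.6, 149.9]
tcp_rot: [0.0, 0.108, 0.994, -0.0]
ft_force: [-0.1, -0.0, -5.0]
grip_width: 0.164
pos [517.4  22.6 149.9] jaw 1.353 tilt [ 0. -0. -1.] off [0. 0. 0.] roll -0.006537575322923761 t 14.85 w 0.16403296723262065 F [-0.1 -0.  -5. ]
```

View pics/wrist16.png

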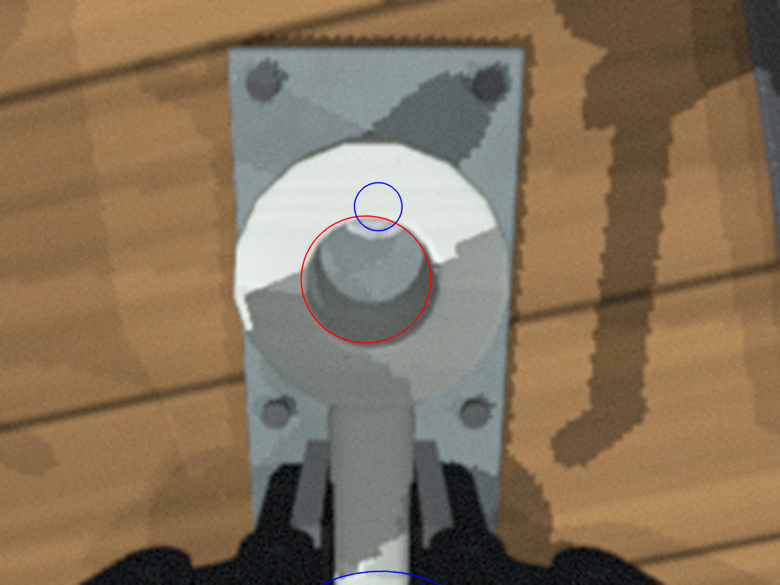

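View pics/scene16.png

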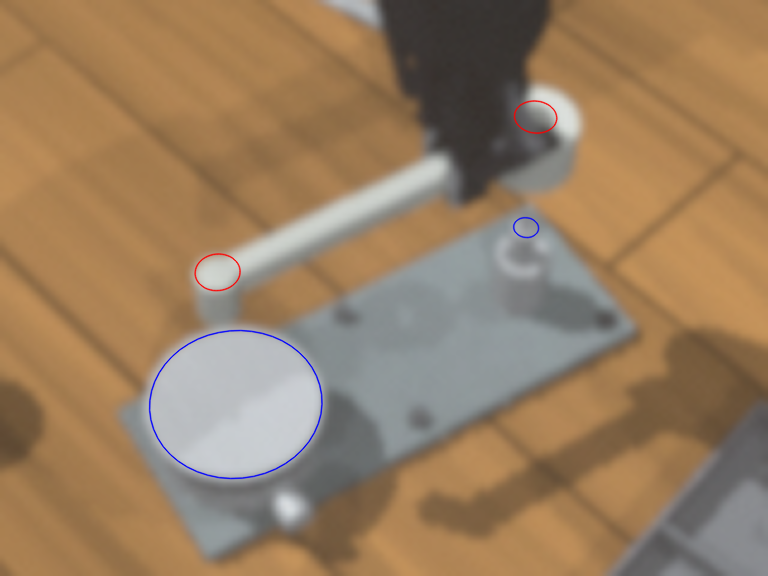

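View pics/top16.png

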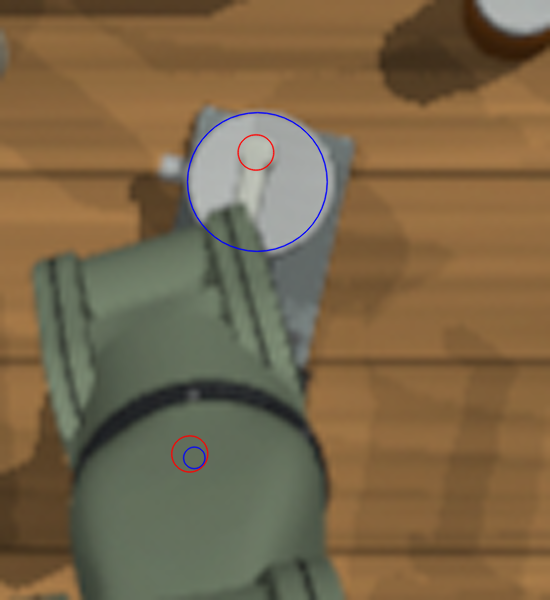

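```bash
python3 - <<'E'
from plant import bot
from h import *
o=bot.get_obs();np.set_printoptions(precision=4,suppress=True);q=o["tcp_rot"];R=Ro.from_quat([q[1],q[2],q[3],q[0]]).as_matrix()
print(R.T@(np.array([516.3,25.7,132])-o["eef_pos"])/1000)
E
```

```text
[0.0016 0.0023 0.0179]
```

```bash
python3 -m jog '[{"offset":[0.0006,0.001,0.003],"roll":-0.002},{"offset":[0.0012,0.0017,0.008],"roll":-0.004},{"offset":[0.0016,0.0023,0.013],"roll":-0.006},{"offset":[0.0016,0.0023,0.017],"roll":-0.006},{"offset":[0.0016,0.0023,0.018],"roll":-0.006}]';python3 -m jog '[{"offset":[0,0,0],"roll":0},{"offset":[0,0,0],"roll":0},{"offset":[0,0,0],"roll":0},{"offset":[0,0,0],"roll":0},{"offset":[0,0,0],"roll":0}]'; python3 - <<'E'
from plant import bot
from h import *
o=bot.get_obs();np.set_printoptions(precision=4,suppress=True);q=o["tcp_rot"];R=Ro.from_quat([q[1],q[2],q[3],q[0]]).as_matrix()
p=o["eef_pos"];print(p,R.T@(np.array([516.3,25.7,130])-p)/1000,o["qd"])
j=np.arctan2(R[1,1],R[0,1]);u=np.array([np.sin(j),-np.cos(j)]);q=p[:2]
print(j,"bore",q-50*u,"foot",q+140*u)
for n in ["wrist","scene"]:
    s=bot.snapshot(n)
    over(s,[(circ(q-50*u,p[2]-10+34,11),(0,0,255)),(circ(q-50*u,p[2]-10,11),(0,0,255)),(circ(q+140*u,p[2]+24,11),(0,0,255)),(circ((467.4,36.2),80,7),(255,0,0)),(circ((653.2,-3.5),54,47),(255,0,0))],
     dict(wrist=(110,60,410,285),scene=(190,140,350,260))[n],dict(wrist=2.6,scene=4.8)[n],f"pics/{n}17.png")
E
```

```text
time_s: 15.5
eef_pos: [516.0, 26.0, 131.2]
tcp_rot: [-0.0, 0.105, 0.995, -0.0]
ft_force: [-0.3, 0.5, -5.5]
grip_width: 0.164
time_s: 16.0
eef_pos: [516.2, 26.0, 131.9]
tcp_rot: [0.0, 0.105, 0.994, -0.0]
ft_force: [-0.6, 0.8, -5.4]
grip_width: 0.166
[516.2205  25.9702 131.8922] [-0.0001 -0.0002  0.0019] [-0.0015  0.0014 -0.0006  0.0023 -0.001   0.0003  0.0018]
1.3609336036453064 bore [467.3175  36.3865] foot [653.1489  -3.1954]
```

View pics/wrist17.png

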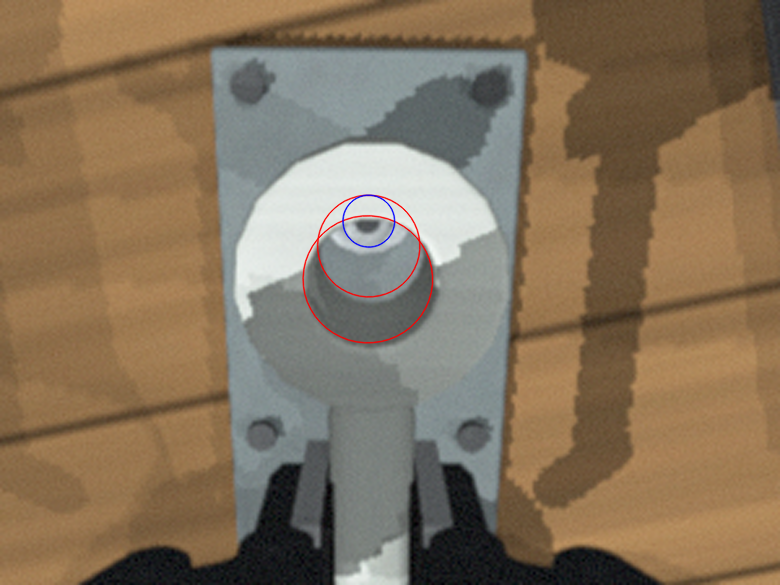

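View pics/scene17.png

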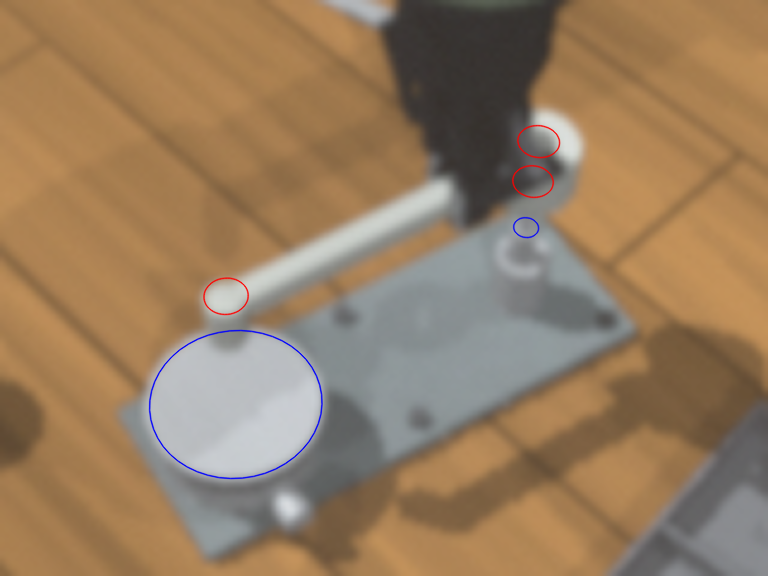

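```bash
python3 -c "
from plant import bot
print(bot.sign_off())"
```

```text
the job is handed in; nothing more can be done
None
```

I put the sleeve on the stud and let go of it. The clamp arm is held level over the stand, and the job was handed in at about 16 s. Sign-off gives no verdict, so the results below come from my own last checks.

- **Sleeve:** it was lowered onto the base plate until the wrist force read 14 N, then released. Afterwards the wrist picture showed it free and around the stud. The final scene picture still shows it upright there.
- **Clamp arm:** it was gripped within about 1–2 mm of the balance point at 100 N. The wrist pictures showed no slip after the lift.
- **Final hold, from the arm's measured pose and the grip geometry:**

| Point | Held at (mm) | Target (mm) |
|---|---|---|
| Bore | (467.3, 36.4) | stud at (467.4, 36.2) |
| Foot | (653.1, -3.2) | lid middle at about (653, -4) |
| Underside | about 122 high | stud top at 80, so about 42 clear |

- **Stillness and level:** the tool was vertical within the readings and the joint speeds were essentially zero.
- **Camera disagreement:** the wrist and fixed cameras differed by about 2–3 mm on where the stud is. The top and scene cameras differed by about 3 mm on the lid middle. Both are well inside the 12 mm and 20 mm limits.
- **Bystanders:** I saw no contact with any of them, though I did not measure their positions again at the end.

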